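# Mount a test plate on the inclined reading stand

### The arm

A 6-joint arm with a two-finger parallel gripper is mounted at the origin on a cart in front of the work surface, level with it; the furniture and walls round the work are solid. World frame = base frame: x ahead of the robot, y to its left, z up, the work surface at z = 0. Lengths are in mm, angles in rad, forces in N, time in s.
With the tool pointing down it reaches from about 350 to 975 mm from the base axis. Payload 7.1 kg.
Tool frame: the origin (TCP) lies at the very end of the fingers, on their centre line; the grasp point (between the pads) lies 19 mm behind it (ctrl.grip_point_offset is the distance from the TCP to the grasp point, in mm); z points along the fingers, y is the direction in which the jaws open and shut (so a half turn about z gives the same grasp; the last joint's range is limited). The gripper opens to 88 mm and grips with 3 to 60 N. Pads are 20 mm wide; open, the fingers measure 115 mm over their backs; the gripper's body (75 mm by 178 mm) begins 61 mm behind the grasp point.
Start: joints at [1.155, 0.423, 1.63, -0, 1.089, -0.019], TCP at [241.511, 576.435, 222.675] pointing down, gripper open.
Joint ranges: [-3, 3], [-0.9, 2.11], [0.09, 2.58], [-1.31, 4.45], [0.11, 2.69], [-2.54, 2.54]. Speed limits (rad/s): [2.39, 2.39, 3.01, 3.14, 3.14, 3.14].

### API

Orientations are given as a rotation vector (axis times angle).
In Python, from workcell import ctrl gives the robot as it stands.
- The arm moves only by the tool move_arm, never from a script. Its argument "increments" is one flat list of numbers, 5 for each row, row after row: the closure in counts, from 0 (fully open) to 255 (shut), then the shift along the tool's x, y, z in mm, then the turn about the tool's z in degrees. In form: [grip, dx, dy, dz, yaw, grip, dx, dy, dz, yaw, ...]. A call has 1 to 12 rows; each row is the pose to reach, as a shift and turn from the pose measured when the call began, along the tool's axes at that moment; what a row does not reach only later rows make up. A row lasts 1/8 s, in which the tool goes at most 62.5 mm and 10.7 degrees, less where a joint would pass 70% of its speed; a pose out of reach is approached as far as the arm can. A call with a gripper value outside its range is refused whole. The fingers move at their own pace and stop on an object; the grip force is fixed at half the most. Time passes only in rows, so rows that repeat a pose let the fingers close. It gives the time, the measured TCP pose, the force and the opening at its end, in the units of the state.
- ctrl.get_obs(): the state, without advancing time (a new reading comes with each control period).
- ctrl.get_image(name): name is "side" or "top"; returns a dict with "frame" (480x640x3 uint8, red, green, blue), "vertical_fov" (degrees; the focal length in pixels is half the picture's height over the tangent of half this angle, whatever the lens; pixels are square), "cx", "cy" (the principal point, pixels), "distortion" ([k1, k2, p1, p2, k3] as OpenCV has them; the pictures are not rectified), "pose" (4x4, takes a point from camera to world coordinates). Camera axes: x right, y down, z forward; pixel columns grow to the right and rows downward; lengths in mm; the calibration is good to about 2 mm. A picture is of the moment at which its call begins. There is no depth.
- ctrl.close_job(): hands the job in, once; it reports no verdict.
The state is a dict: "t": time; "qpos": joint angles; "qvel": joint speeds; "joint_torque": joint torques, N m; "ee_pos": TCP position; "orientation": TCP orientation; "ft_force": force on the tool from outside, world axes, zero at the start; "moment": the same for the moment, N m; "width": finger opening in mm.
Only numpy, scipy, OpenCV 4.12 (cv2) and the standard library are available. Lean on these libraries where they do the work, as an engineer would, in place of code of your own. Each camera call takes 0.05 s, during which the arm holds its last target.

### The job

Mount the two-panel test plate on the inclined reading stand so it can be photographed: lay it down (do not drop it) face up, lengthwise and centred on the narrow sloping bed, with its lower end right down against the foot ledge. Then fold the wire bail down until its rubber-sleeved bar rests on the plate and let go. Leave the single test plate and the two bottles where they are.

Things in the scene. Friction and masses are not known exactly. Their poses are not given: they have to be found in the camera images.
- plate_double_center (a point): Centre (2.5 mm up) of the loose plate of TWO joined panels: thin off-white plastic, 135 x 52 x 5 mm, 18 to 31 g, lying face up on the worktop left or right of the stand. Axes: x along its 135 mm length, y across its 52 mm width, z out of its face. Either end may be mounted uppermost. Pick it across the 52 mm width at the middle.
- stand: the heavy, immovable grey and blue stand that carries the bed. Origin: underside of its base, on the worktop; x the way the slope rises (within 0.3 rad of straight away from the robot), z up. Base slab 200 x 90 mm, 12 mm high. The plate overhangs the bed by 6 mm on either side, so fingers can pass beside the bed.
- bed: Sloping bed of the reading stand, a blue strip 40 mm wide, rising at 30 deg. Origin: on its upper surface, mid-width, at the inner face of the foot ledge, 36 mm above the worktop. Axes: x up the slope, y left across the bed, z square out of the surface. The ledge stands 8 mm out. Bed free up to x = 154 mm (hinge block). A mounted plate's centre is at (67.5, 0, 2.5) mm here.
- bail_bar (a point): Middle of the bar of the bail, a U of 5 mm steel wire. Its legs, 72 mm apart, hinge about an axle along the bed's y at x = 162.5, z = 10 mm in the bed frame; the bar stands 95 mm from it. The bar's middle 44 mm has a black rubber sleeve 10 mm thick. At joint angle q the bar is at x = 162.5 - 95 cos q, z = 10 + 95 sin q (mm, bed frame). Push it with closed fingers or pinch the sleeve.
- bail (a joint): Angle of the bail (rad): 0 = folded down parallel to the bed, sleeve resting on a mounted 5 mm plate over the seam between its panels; about 1.57 = square out of the bed; it starts at 1.85 to 2.25, laid back past upright. A friction hinge keeps it wherever it is left; about 1.5 N at the bar moves it.
- plate_single_center (a point): Centre (2.5 mm up) of the loose single-panel test plate, 67 x 52 x 5 mm, lying on the worktop on the other side of the stand: a bystander, not to be moved.
- amber_bottle_center (a point): Centre (46 mm up) of an upright amber bottle with black cap, 44 mm in diameter, 92 mm high: a bystander.
- dropper_red_center (a point): Centre (33 mm up) of an upright small white dropper bottle with red cap, 27 mm in diameter, 66 mm high: a bystander.

How it is judged (in metres and radians):
On the way:
1. the two-panel plate, still in the fingers, is laid on the bed: parallel to it within about 9 degrees and within 1 cm of its surface, face up, the bail still open (contact force between the fingers and plate_double above 0.3 N and z of plate_double_center in the frame of bed between -0.002 and 0.0125 m and x of plate_double_center in the frame of bed between 0.05 and 0.1 m and y of plate_double_center in the frame of bed between -0.02 and 0.02 m and angle between the z axis of plate_double_center and the z axis of bed, either way round below 0.16 rad and angle between plate_double_center's own z axis and vertical below 1 rad and value of joint bail above 0.6 rad), for 0.05 s.
At the end, for the whole second after the job is handed in: The two-panel plate lies at rest face up and flat on the bed (within 3 degrees), its lower end within 4 mm of the foot ledge, centred across the bed within 6 mm and square to it within 4 degrees; the bail is folded down on it (within 0.05 rad) (x of plate_double_center in the frame of bed between 0.064 and 0.0715 m and y of plate_double_center in the frame of bed between -0.006 and 0.006 m and z of plate_double_center in the frame of bed between 0 and 0.005 m and angle between the x axis of plate_double_center and the x axis of bed, either way round below 0.07 rad and angle between the z axis of plate_double_center and the z axis of bed, either way round below 0.05 rad and angle between plate_double_center's own z axis and vertical below 1 rad and value of joint bail between -0.04 and 0.05 rad and linear speed of plate_double below 0.02 m/s); the robot touches nothing.
It fails at once if the single test plate is shifted by more than 2 cm (distance of plate_single_center from where it was at the start of the episode above 0.02 m).
It fails at once if the amber bottle is shifted by more than 2 cm or upset (distance of amber_bottle_center from where it was at the start of the episode above 0.02 m).
It fails at once if the small red-capped bottle is shifted by more than 2 cm or upset (distance of dropper_red_center from where it was at the start of the episode above 0.02 m).
It also fails if it takes over 53 s, if anything falls off the work surface, if the arm or the gripper's body presses on something with over 40 N, if the wrist force passes 120 N, or if a joint passes its speed limit or range.

## Working session

There is one attempt and no reset: what is moved stays moved. The work goes in short steps, Python scripts to look and compute and a tool call to move; the robot and the scene stay as the last step left them, time stands still between calls to the robot, and variables do not carry over. Pictures are saved under pics/ and viewed, and the job is handed in when it is done.

Besides the shell and the picture viewer there is one more tool, called after "Emit:" by a JSON object that holds its "op" and its "data". move_arm: Moves the arm, as the interface text tells. Its arguments: {"type":"object","properties":{"increments":{"type":"array","items":{"type":"number"}}},"required":["increments"]}

```bash
mkdir -p pics; ls
python3 - <<'E'
from workcell import ctrl
import cv2
for n in("side","top"):
    d=ctrl.get_image(n); cv2.imwrite(f"pics/{n}0.png",d["frame"][:,:,::-1])
    print(n,d["vertical_fov"],d["cx"],d["cy"],d["distortion"],d["pose"])
print(ctrl.get_obs(),ctrl.grip_point_offset)
E
```

```text
pics
side 51.1123344765254 304.1809304417677 238.32178485254582 [-0.07913898  0.          0.          0.          0.        ] [[-9.72475656e-01 -1.12231470e-01  2.04194017e-01  3.58202434e+02]
 [-2.32270477e-01  3.97431021e-01 -8.87749407e-01  8.96870807e+02]
 [ 1.84803844e-02 -9.10742928e-01 -4.12560049e-01  5.27617137e+02]
 [ 0.00000000e+00  0.00000000e+00  0.00000000e+00  1.00000000e+00]]
top 42.95140142654788 316.0438400290909 246.31316548097965 [0.00884875 0.         0.         0.         0.        ] [[ 2.72094259e-02 -9.81799546e-01  1.87960898e-01  3.37089084e+02]
 [-9.99627971e-01 -2.63687708e-02  6.97196074e-03  7.52354617e+00]
 [-1.88877005e-03 -1.88080674e-01 -9.82151767e-01  1.25801309e+03]
 [ 0.00000000e+00  0.00000000e+00  0.00000000e+00  1.00000000e+00]]
{'t': 0.1, 'qpos': array([ 1.15498948e+00,  4.23759014e-01,  1.63062491e+00,  7.01255391e-08,
        1.08861018e+00, -1.89723532e-02]), 'qvel': array([-1.13942009e-03, -3.73303224e-03, -9.58848499e-04, -1.92879886e-03,
       -6.62415779e-04,  5.67646086e-05]), 'joint_torque': array([ 3.69403351e-04, -5.45614886e+01, -2.74322820e+01,  6.46097423e-02,
        1.88437407e-02, -1.66844177e-05]), 'ee_pos': array([241.31482003, 575.97512881, 221.97836099]), 'orientation': array([-6.19204398e-01, -3.07965683e+00,  2.14934129e-03]), 'ft_force': array([0.04407134, 0.31370383, 0.05665627]), 'moment': array([ 0.01626393,  0.03493687, -0.04192271]), 'width': 87.86297253666365} 18.700000000000003
```

View pics/side0.png

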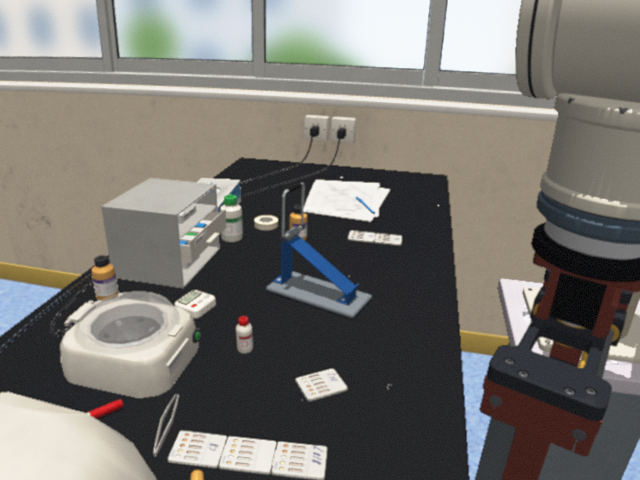

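View pics/top0.png

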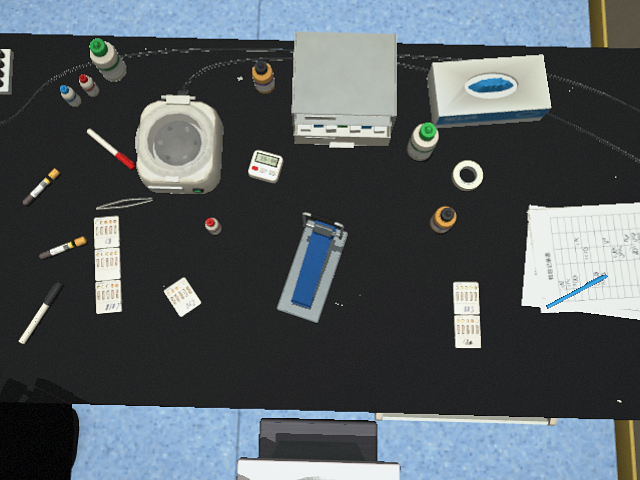

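```bash
cat > h.py <<'E'
import numpy as np, cv2
from workcell import ctrl
def ray(d,uv):
    f=240/np.tan(np.radians(d["vertical_fov"]/2));K=np.array([[f,0,d["cx"]],[0,f,d["cy"]],[0,0,1.]])
    p=cv2.undistortPoints(np.array(uv,float).reshape(-1,1,2),K,np.array(d["distortion"],float)).reshape(-1,2)
    P=np.array(d["pose"]);r=np.c_[p,np.ones(len(p))]@P[:3,:3].T
    return P[:3,3],r
def onz(d,uv,z):
    c,r=ray(d,uv); z=np.broadcast_to(z,len(r)); return c+r*((z-c[2])/r[:,2])[:,None]
def proj(d,X):
    f=240/np.tan(np.radians(d["vertical_fov"]/2));K=np.array([[f,0,d["cx"]],[0,f,d["cy"]],[0,0,1.]])
    P=np.linalg.inv(np.array(d["pose"])); return cv2.projectPoints(np.array(X,float).reshape(-1,1,3),cv2.Rodrigues(P[:3,:3])[0],P[:3,3],K,np.array(d["distortion"],float))[0].reshape(-1,2)
def crop(d,x0,y0,w,h,s,name):
    cv2.imwrite(name,cv2.resize(d["frame"][y0:y0+h,x0:x0+w,::-1],None,fx=s,fy=s,interpolation=cv2.INTER_CUBIC))
E
python3 - <<'E'
from h import *
t=ctrl.get_image("top");s=ctrl.get_image("side")
crop(t,265,205,100,125,6,"pics/t_st.png" if 0 else "pics/a1.png")if 0 else crop(t,265,205,100,120,5,"pics/a1.png")
crop(t,440,270,60,90,6,"pics/a2.png")
crop(s,255,175,160,150,4,"pics/a3.png")
E
```

```text
(no output)
```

View pics/a1.png

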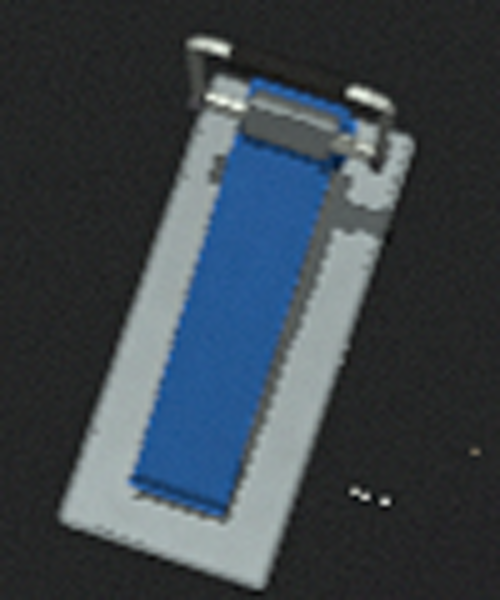

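View pics/a2.png

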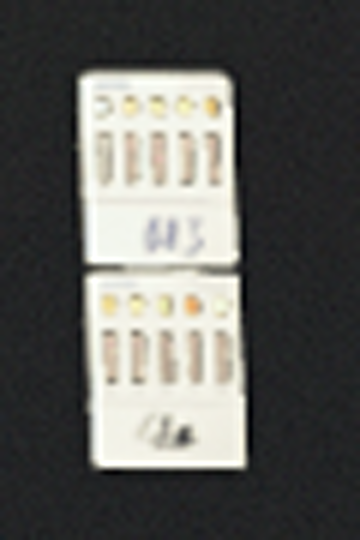

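View pics/a3.png

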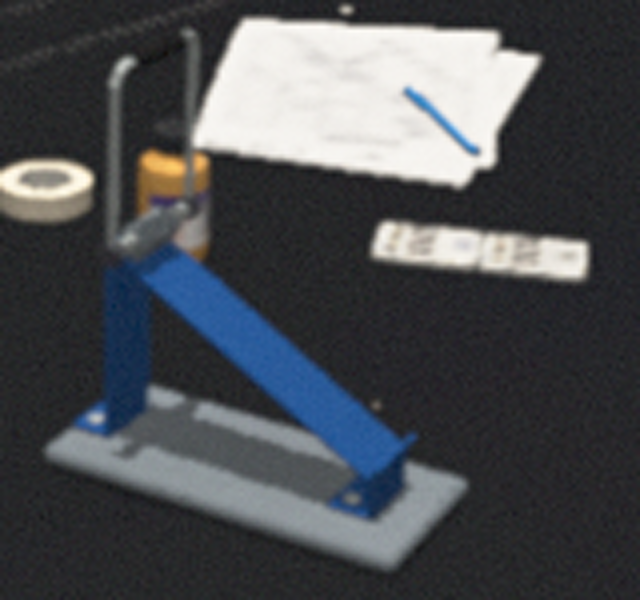

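Run:
```python
from h import *
t=ctrl.get_image("top");s=ctrl.get_image("side")
crop(t,285,290,50,40,14,"pics/b1.png")
crop(t,295,205,60,45,12,"pics/b2.png")
crop(s,270,175,50,70,8,"pics/b3.png")
crop(s,325,265,60,60,9,"pics/b4.png")
```

```text
(no output)
```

View pics/b1.png

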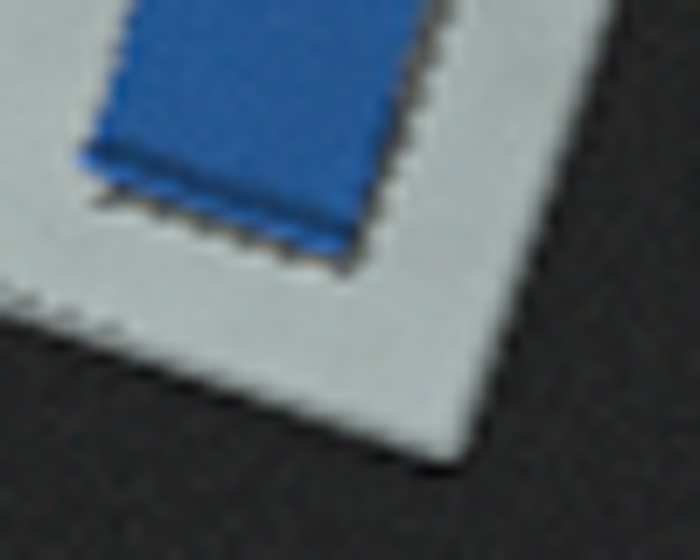

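View pics/b2.png

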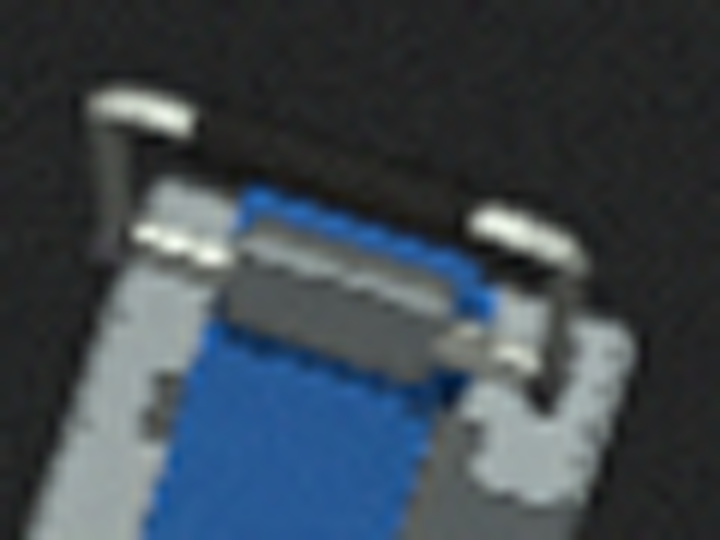

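View pics/b3.png

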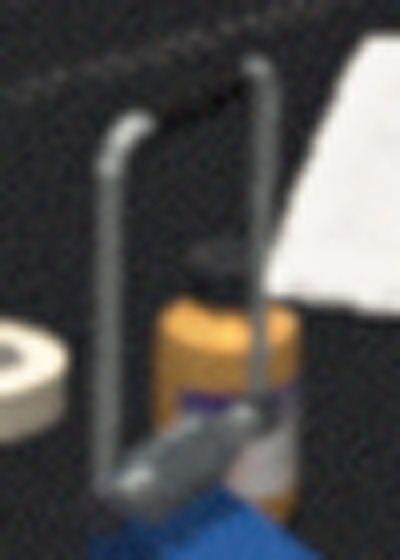

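View pics/b4.png

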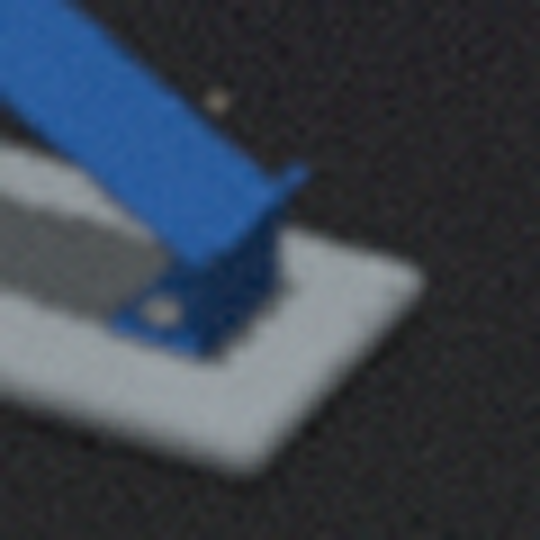

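```bash
cat > fit.py <<'E'
from h import *
from scipy.optimize import least_squares
t=ctrl.get_image("top");s=ctrl.get_image("side")
def full(x0,y0,sc,p): p=np.array(p,float); return (p+.5)/sc-.5+np.array([x0,y0])
T=np.vstack([full(285,290,14,[(96,145),(360,225)]),full(295,205,12,[(113,247),(553,378),(106,106),(574,255)]),])
S=np.vstack([full(325,265,9,[(195,265),(270,190)]),full(270,175,8,[(105,488),(258,402),(106,135),(260,66)])])
lab=['foot+','foot-','ax+','ax-','bar+','bar-']
def bedT(p):
    y=p[2];R=np.array([[np.cos(y),-np.sin(y),0],[np.sin(y),np.cos(y),0],[0,0,1]])
    c,k=np.cos(np.pi/6),.5
    return R@np.array([[c,0,-k],[0,1,0],[k,0,c]]),np.array([p[0],p[1],36.])
def pts(p):
    R,o=bedT(p);q=p[3];bx,bz=162.5-95*np.cos(q),10+95*np.sin(q)
    X=np.array([(0,20,0),(0,-20,0),(162.5,36,10),(162.5,-36,10),(bx,36,bz),(bx,-36,bz)],float)
    return X@R.T+o
if __name__=="__main__":
    f=lambda p:np.r_[(proj(t,pts(p))-T).ravel(),(proj(s,pts(p))-S).ravel()]
    for nm,g in(("both",f),("top",lambda p:f(p)[:12]),("side",lambda p:f(p)[12:])):
        r=least_squares(g,[520,0,-.25,2],loss="soft_l1");print(nm,r.x.round(3));
        if nm=="both":print(f(r.x).reshape(-1,2).round(1).tolist())
    C=onz(t,full(440,270,6,[(79,71),(232,71),(246,469),(91,469)]),5);print(C.round(1),C.mean(0),np.linalg.norm(np.roll(C,1,0)-C,axis=1))
    C=onz(s,full(255,175,4,[(372,258),(585,279),(590,240),(380,223)]),[2,2,5,5]);print(C.round(1),C.mean(0))
    B=onz(t,full(265,205,5,[(58,520),(266,590),(416,135)]),12);print(B.round(1),np.linalg.norm(B[0]-B[1]),np.linalg.norm(B[2]-B[1]),np.arctan2(*(B[2]-B[1])[[1,0]]))
E
python3 fit.py
```

```text
both [ 4.56765e+02  4.45930e+01 -3.00000e-01  2.08000e+00]
[[-0.5, -1.2], [-0.5, -0.5], [0.4, -1.5], [-0.3, -0.5], [-0.4, -1.2], [-0.3, -0.8], [1.0, -1.1], [1.6, -1.5], [0.7, 1.8], [0.5, 0.4], [1.3, -0.3], [1.7, -1.6]]
top [ 4.54673e+02  4.33440e+01 -2.91000e-01  2.08200e+00]
side [ 4.58514e+02  4.88690e+01 -3.16000e-01  2.09200e+00]
[[ 510.6 -268.     5. ]
 [ 512.1 -320.6    5. ]
 [ 376.9 -322.2    5. ]
 [ 375.4 -270.     5. ]] [ 443.74172304 -295.20176028    5.        ] [135.24049801  52.61415168 135.21099928  52.21511438]
[[ 510.9 -259.4    2. ]
 [ 376.9 -264.3    2. ]
 [ 377.3 -319.5    5. ]
 [ 513.6 -309.4    5. ]] [ 444.64722725 -288.14179006    3.5       ]
[[444.1  94.1  12. ]
 [418.    8.5  12. ]
 [608.6 -49.1  12. ]] 89.46697688830099 199.15625029900426 -0.2934506282023052
```

```bash
cat > inc.py <<'E'
import sys,numpy as np
from scipy.spatial.transform import Rotation as Ro
from workcell import ctrl
# usage: inc.py ydir_deg x y z ...   ; ydir: desired world angle of tool y (mod 180)
o=ctrl.get_obs();R=Ro.from_rotvec(o["orientation"]).as_matrix();p=np.array(o["ee_pos"])
ya=np.degrees(np.arctan2(R[1,1],R[0,1]));xa=np.degrees(np.arctan2(R[1,0],R[0,0]))
print("t",round(o["t"],2),"pos",p.round(1),"z",R[:,2].round(3),"xang",xa.round(2),"yang",ya.round(2),"q",o["qpos"].round(3),"F",o["ft_force"].round(2),"w",round(o["width"],1))
a=[float(v) for v in sys.argv[1:]]
if a:
    d=(a[0]-ya+90)%180-90
    print("yaw turn (tool z down => negate):",round(-d,2),"  alt",round(-d+180*np.sign(d),2))
    for i in range(1,len(a),3): print((R.T@(np.array(a[i:i+3])-p)).round(1))
E
python3 inc.py 90.76 380 200 240 443.7 -295.2 120
```

```text
t 0.4 pos [241.5 576.4 222.6] z [-0. -0. -1.] xang 157.27 yang 67.27 q [ 1.155  0.423  1.63  -0.     1.089 -0.019] F [-0.57 -0.76  0.16] w 87.7
yaw turn (tool z down => negate): -23.49   alt 156.51
[-273.2 -293.6  -17.4]
[-523.3 -725.7  102.7]
```

Emit:
{"op": "move_arm", "data": {"increments": [0,-34,-37,-2,-2,0,-68,-73,-4,-3,0,-102,-110,-7,-4,0,-137,-147,-9,-6,0,-171,-183,-11,-8,0,-205,-220,-13,-10,0,-239,-257,-15,-12,0,-270,-295,-17,-14,0,-300,-350,0,-16,0,-330,-402,10,-18,0,-362,-454,20,-20,0,-394,-506,30,-22]}}

```text
t: 1.9
ee_pos: [409.6, -44.6, 192.8]
orientation: [0.018, 3.14, -0.001]
ft_force: [0.9, 0.3, 0.1]
width: 87.8
```

```bash
python3 inc.py 90.76 443.7 -295.2 120 443.7 -295.2 40
```

```text
t 1.9 pos [409.6 -44.6 192.8] z [ 0.001 -0.    -1.   ] xang 179.33 yang 89.33 q [-0.137  0.151  2.104 -0.     0.885 -1.696] F [0.93 0.28 0.12] w 87.8
yaw turn (tool z down => negate): -1.43   alt 178.57
[ -36.9 -250.1   73. ]
[ -36.8 -250.1  153. ]
```

Emit:
{"op": "move_arm", "data": {"increments": [0,-6,-50,12,-1,0,-14,-100,24,-1.4,0,-22,-150,40,-1.4,0,-30,-200,56,-1.4,0,-37,-250,73,-1.4,0,-37,-250,110,-1.4,0,-37,-250,133,-1.4,0,-37,-250,133,-1.4]}}

```text
t: 2.9
ee_pos: [442.8, -294.5, 58.5]
orientation: [0.02, -3.14, -0.003]
ft_force: [-1.4, -0.0, 1.4]
width: 88.2
```

```bash
python3 inc.py 90.76 443.7 -295.2 1
python3 - <<'E'
from h import *
t=ctrl.get_image("top");s=ctrl.get_image("side")
crop(t,400,240,140,120,5,"pics/c1.png");crop(s,320,160,140,110,5,"pics/c2.png")
o=ctrl.get_obs();print(proj(t,[o["ee_pos"]]),proj(s,[o["ee_pos"]]))
E
```

```text
t 2.9 pos [ 442.8 -294.5   58.5] z [-0.002  0.002 -1.   ] xang -179.28 yang 90.72 q [-6.100e-01  5.410e-01  1.926e+00  1.000e-03  6.770e-01 -2.194e+00] F [-1.44 -0.04  1.38] w 88.2
yaw turn (tool z down => negate): -0.04   alt 179.96
[-1.  -0.8 57.5]
[[473.37757862 311.77891861]] [[377.09342513 215.44260266]]
```

View pics/c1.png

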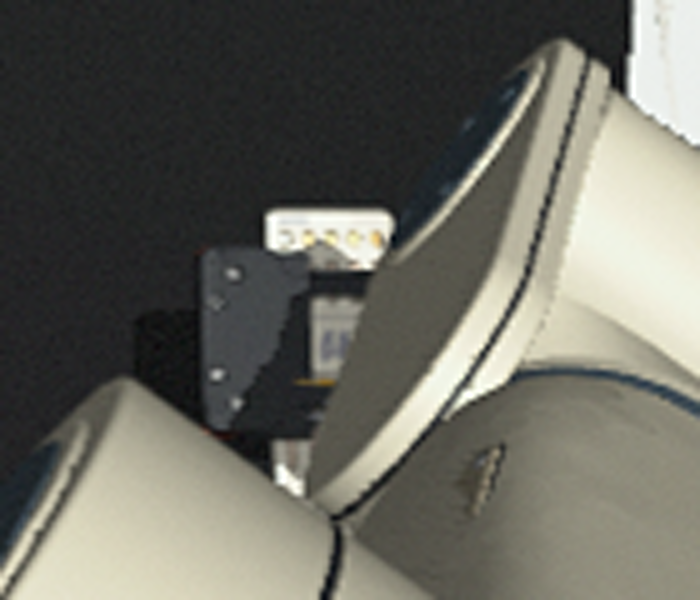

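View pics/c2.png

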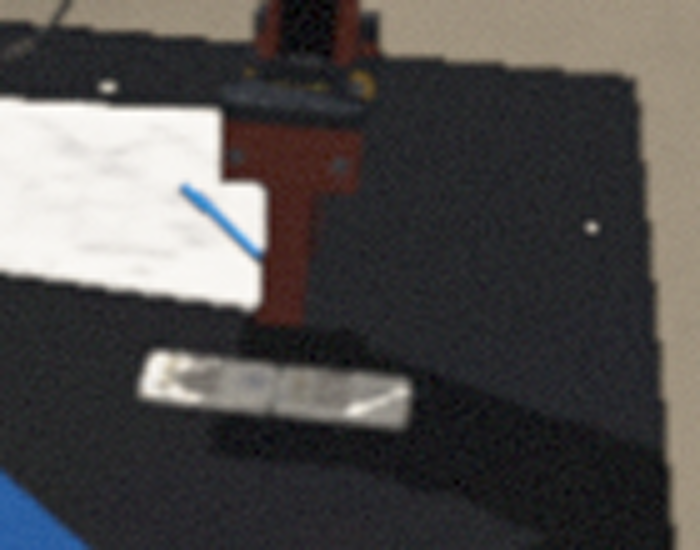

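Emit:
{"op": "move_arm", "data": {"increments": [0,-1,-1,20,0,0,-1,-1,40,0,0,-1,-1,50,0,0,-1,-1,50,0]}}

```text
t: 3.5
ee_pos: [445.0, -295.9, 9.8]
orientation: [-0.021, 3.141, 0.0]
ft_force: [0.6, 0.6, 0.3]
width: 88.0
```

```bash
python3 inc.py 90.76 443.7 -295.2 1
python3 - <<'E'
from h import *
s=ctrl.get_image("side")
crop(s,330,190,100,80,7,"pics/c3.png")
E
```

```text
t 3.5 pos [ 445.  -295.9    9.8] z [ 0.001  0.    -1.   ] xang -179.25 yang 90.75 q [-6.090e-01  6.310e-01  1.928e+00  1.000e-03  5.820e-01 -2.194e+00] F [0.62 0.63 0.3 ] w 88.0
yaw turn (tool z down => negate): -0.01   alt 179.99
[1.3 0.7 8.8]
```

View pics/c3.png

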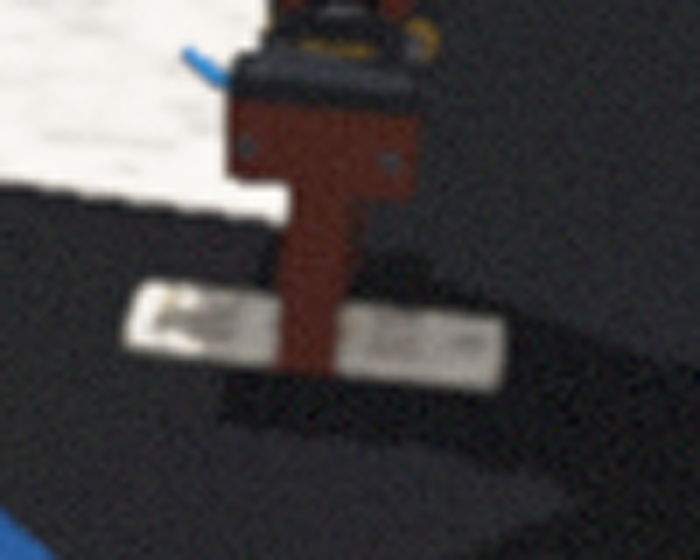

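Emit:
{"op": "move_arm", "data": {"increments": [0,1,1,5,0,0,1,1,8.5,0,0,1,1,8.5,0,255,1,1,8.5,0,255,1,1,8.5,0,255,1,1,8.5,0,255,1,1,8.5,0,255,1,1,8.5,0,255,1,1,8.5,0,255,1,1,8.5,0]}}

```text
t: 4.8
ee_pos: [444.4, -295.2, 1.9]
orientation: [-0.02, 3.14, -0.001]
ft_force: [-0.2, 0.5, 1.8]
width: 51.3
```

```bash
python3 inc.py 90.76 443.7 -295.2 200
```

```text
t 4.8 pos [ 444.4 -295.2    1.9] z [ 0.002 -0.    -1.   ] xang -179.25 yang 90.75 q [-6.090e-01  6.450e-01  1.931e+00  1.000e-03  5.640e-01 -2.194e+00] F [-0.18  0.53  1.79] w 51.3
yaw turn (tool z down => negate): -0.01   alt 179.99
[ 4.000e-01 -1.000e-01 -1.981e+02]
```

Emit:
{"op": "move_arm", "data": {"increments": [255,0,0,-10,0,255,0,0,-30,0,255,0,0,-60,0,255,0,0,-100,0,255,0,0,-140,0,255,0,25,-165,2,255,0,60,-170,5,255,0,100,-170,8,255,0,140,-170,11,255,0,180,-170,14,255,0,220,-170,17,255,0,255,-170,17.6]}}

```text
t: 6.3
ee_pos: [440.6, -38.8, 172.4]
orientation: [0.461, 3.105, -0.0]
ft_force: [0.5, -1.2, -0.3]
width: 51.6
```

```bash
python3 inc.py 73.15 455 44 160 503.9 29 140
```

```text
t 6.3 pos [440.6 -38.8 172.4] z [ 0.002 -0.    -1.   ] xang 163.12 yang 73.12 q [-0.115  0.231  2.062 -0.     0.847 -1.391] F [ 0.48 -1.17 -0.31] w 51.6
yaw turn (tool z down => negate): -0.03   alt 179.97
[10.3 83.4 12.4]
[-40.8  83.3  32.5]
```

Emit:
{"op": "move_arm", "data": {"increments": [255,10,30,5,0,255,10,60,10,0,255,10,83,12,0,255,-10,83,16,0,255,-30,83,24,0,255,-41,83,32,0,255,-41,83,36,0,255,-41,83,36,0]}}

```text
t: 7.3
ee_pos: [503.1, 28.3, 136.0]
orientation: [0.462, 3.107, -0.001]
ft_force: [0.0, -0.8, 0.5]
width: 51.4
```

```bash
python3 inc.py 73.15 503.9 29 106.4
python3 - <<'E'
from h import *
t=ctrl.get_image("top");s=ctrl.get_image("side")
crop(t,265,205,100,120,5,"pics/d1.png");crop(s,255,175,160,150,4,"pics/d2.png")
E
```

```text
t 7.3 pos [503.1  28.3 136. ] z [ 0.001 -0.001 -1.   ] xang 163.08 yang 73.08 q [ 3.300e-02  3.750e-01  1.958e+00 -1.000e-03  8.090e-01 -1.242e+00] F [ 0.04 -0.78  0.51] w 51.4
yaw turn (tool z down => negate): -0.07   alt 179.93
[-0.6  0.9 29.6]
```

View pics/d1.png

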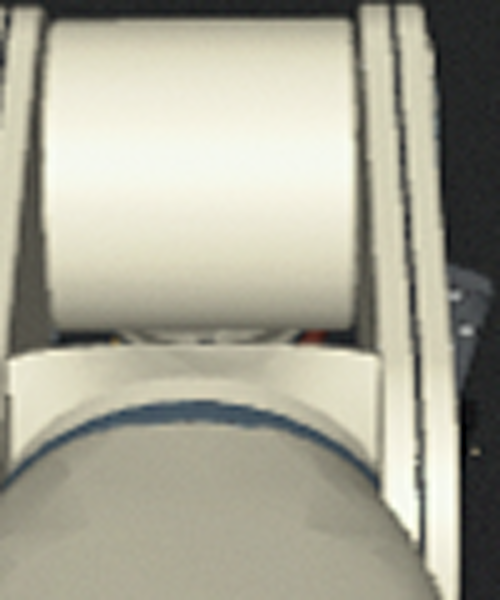

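View pics/d2.png

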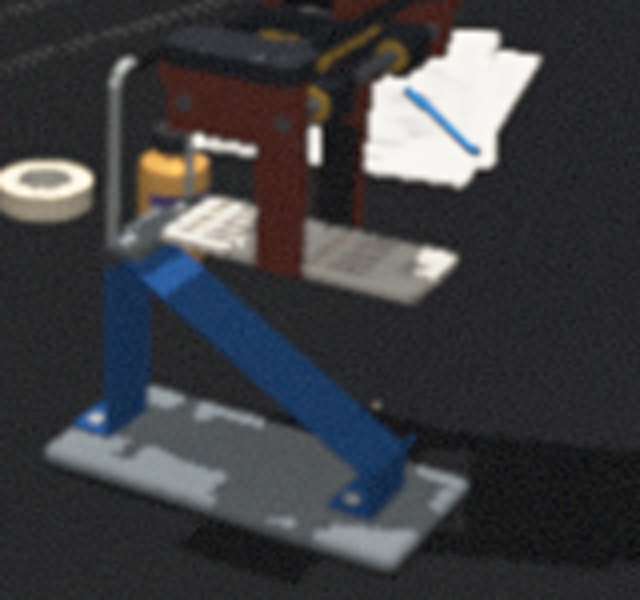

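Run:
```python
from h import *
s=ctrl.get_image("side")
crop(s,290,215,90,45,9,"pics/e1.png")
o=ctrl.get_obs();u=np.array([.957,-.29,0]);v=np.array([.29,.957,0]);c=np.array(o["ee_pos"])+[0,0,.6]
X=[c-67.5*u+26*v+[0,0,-2.5],c-67.5*u+26*v+[0,0,2.5],c-67.5*u-26*v+[0,0,2.5],c+67.5*u+26*v+[0,0,-2.5],c+67.5*u+26*v+[0,0,2.5],c+67.5*u-26*v+[0,0,2.5]]
print(((proj(s,X)-[290,215]+.5)*9-.5).round(0))
```

```text
[[618. 315.]
 [619. 293.]
 [723. 204.]
 [ 46. 169.]
 [ 47. 148.]
 [167.  70.]]
```

View pics/e1.png

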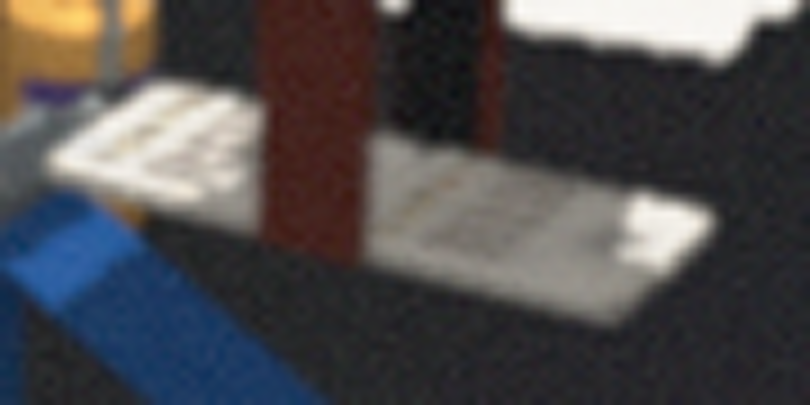

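Run:
```python
from fit import *
S=S+[.6,-1.3]
f=lambda p:np.r_[(proj(t,pts(p))-T).ravel(),(proj(s,pts(p))-S).ravel()]
for nm,g in(("both",f),("top",lambda p:f(p)[:12]),("side",lambda p:f(p)[12:])):
    r=least_squares(g,[455,44,-.29,2.1],loss="soft_l1");print(nm,r.x.round(3));
    print(g(r.x).reshape(-1,2).round(1).tolist())
g=lambda p:f(p)+np.r_[np.tile(p[4:6],6),np.zeros(12)]
r=least_squares(g,[455,44,-.29,2.1,0,0],loss="soft_l1");print(r.x.round(3),g(r.x).reshape(-1,2).round(1).tolist())
```

```text
both [ 4.56253e+02  4.39090e+01 -2.97000e-01  2.08300e+00]
[[-0.2, -0.9], [-0.1, -0.3], [0.6, -1.2], [-0.1, -0.3], [-0.1, -1.1], [0.0, -0.7], [0.8, 0.0], [1.3, -0.4], [0.4, 3.0], [0.1, 1.7], [0.9, 0.9], [1.2, -0.4]]
top [ 4.54673e+02  4.33440e+01 -2.91000e-01  2.08200e+00]
[[0.1, -0.1], [0.1, 0.4], [0.5, -0.4], [-0.2, 0.2], [-0.3, -0.1], [-0.1, 0.0]]
side [ 4.58547e+02  4.31160e+01 -3.18000e-01  2.09800e+00]
[[-0.5, -0.4], [0.4, -0.6], [-0.2, 2.1], [0.2, 1.1], [-0.4, 0.0], [0.6, -1.0]]
[ 4.58257e+02  4.17450e+01 -2.97000e-01  2.08300e+00 -1.16700e+00
  1.80100e+00] [[-0.2, -0.1], [-0.2, 0.5], [0.6, -0.4], [-0.1, 0.4], [-0.0, -0.4], [0.1, -0.0], [-0.1, -0.7], [0.4, -1.0], [-0.3, 2.5], [-0.6, 1.2], [0.1, 0.5], [0.4, -0.8]]
```

Emit:
{"op": "move_arm", "data": {"increments": [255,-1,0.6,10,0,255,-3,0.6,20,0,255,-3,0.6,26,0,255,-3,0.6,28,0,255,-3,0.6,30,0,255,-3,0.6,32,0,255,-3,0.6,32,0]}}

```text
t: 8.43
ee_pos: [506.9, 28.5, 105.0]
orientation: [0.46, 3.105, -0.0]
ft_force: [-1.8, 1.1, 3.5]
width: 51.2
```

```bash
python3 inc.py 73.1 503.9 29 106.4
python3 - <<'E'
from h import *
s=ctrl.get_image("side")
crop(s,270,205,110,90,7,"pics/f1.png")
E
```

```text
t 8.43 pos [506.9  28.5 105. ] z [ 0.003 -0.    -1.   ] xang 163.13 yang 73.13 q [ 3.300e-02  4.310e-01  1.966e+00 -1.000e-03  7.410e-01 -1.243e+00] F [-1.76  1.06  3.47] w 51.2
yaw turn (tool z down => negate): 0.03   alt -179.97
[ 3.1 -0.4 -1.5]
```

View pics/f1.png

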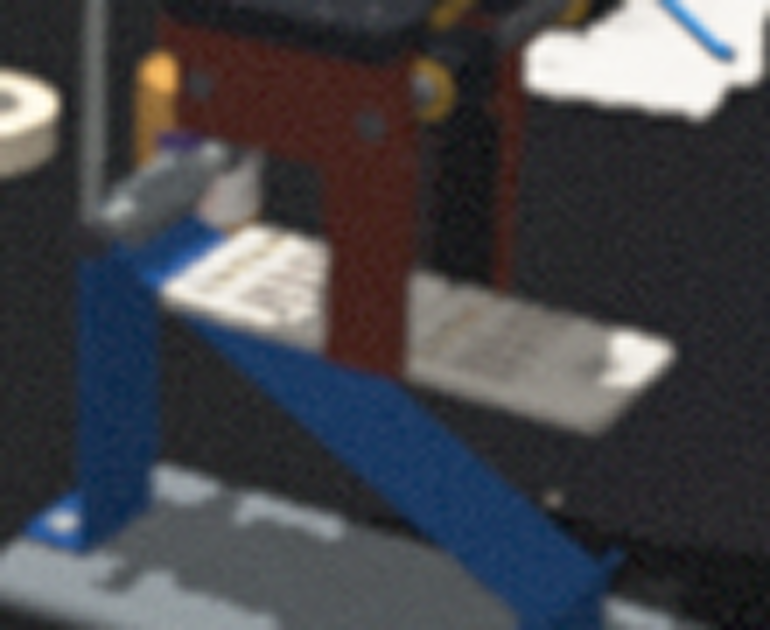

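Emit:
{"op": "move_arm", "data": {"increments": [255,0,0,3,0,255,0,0,6,0,255,-0.4,0,9,0,255,-0.8,0,12,0,255,-1.2,0,14,0,255,-1.6,0,16,0,255,-1.6,0,16,0]}}

```text
t: 9.35
ee_pos: [508.5, 28.0, 88.8]
orientation: [0.46, 3.105, -0.0]
ft_force: [-1.1, 0.5, 2.4]
width: 51.4
```

```bash
python3 inc.py 73.1
python3 - <<'E'
from h import *
s=ctrl.get_image("side")
crop(s,270,205,110,90,7,"pics/f2.png")
E
```

```text
t 9.35 pos [508.5  28.   88.8] z [ 0.002 -0.    -1.   ] xang 163.13 yang 73.13 q [ 3.200e-02  4.620e-01  1.969e+00 -1.000e-03  7.080e-01 -1.244e+00] F [-1.14  0.49  2.36] w 51.4
yaw turn (tool z down => negate): 0.03   alt -179.97
```

View pics/f2.png

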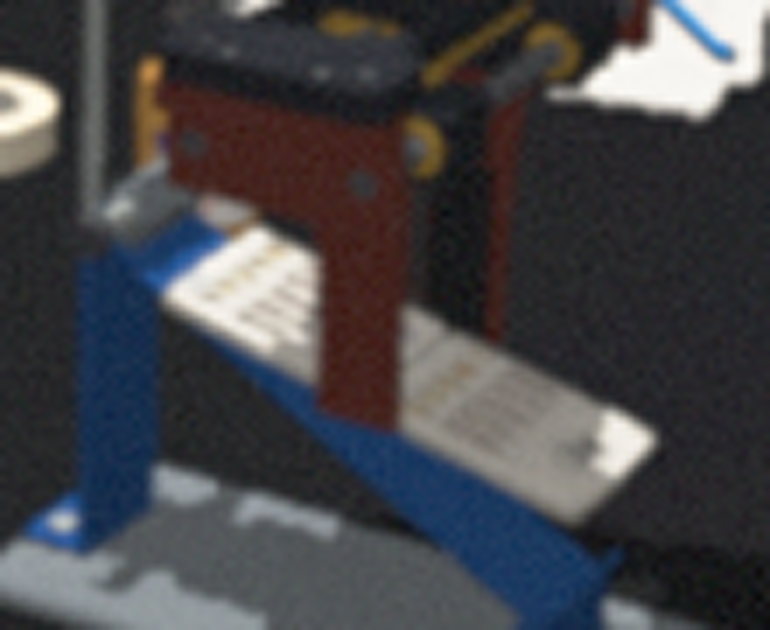

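Emit:
{"op": "move_arm", "data": {"increments": [255,-0.8,0,3,0,255,-1.6,0,6,0,255,-2.6,0,8,0,255,-3.6,0,10,0,255,-4.6,0,12,0,255,-5.6,0,14,0,255,-5.8,0,14,0]}}

```text
t: 10.28
ee_pos: [513.6, 26.2, 74.6]
orientation: [0.461, 3.106, -0.0]
ft_force: [-4.6, 1.0, 2.1]
width: 51.8
```

```bash
python3 inc.py 73.1
python3 - <<'E'
from h import *
s=ctrl.get_image("side")
crop(s,270,205,110,90,7,"pics/f3.png")
E
```

```text
t 10.28 pos [513.6  26.2  74.6] z [ 0.001 -0.001 -1.   ] xang 163.13 yang 73.13 q [ 2.800e-02  4.930e-01  1.962e+00 -1.000e-03  6.850e-01 -1.247e+00] F [-4.63  1.05  2.13] w 51.8
yaw turn (tool z down => negate): 0.03   alt -179.97
```

View pics/f3.png

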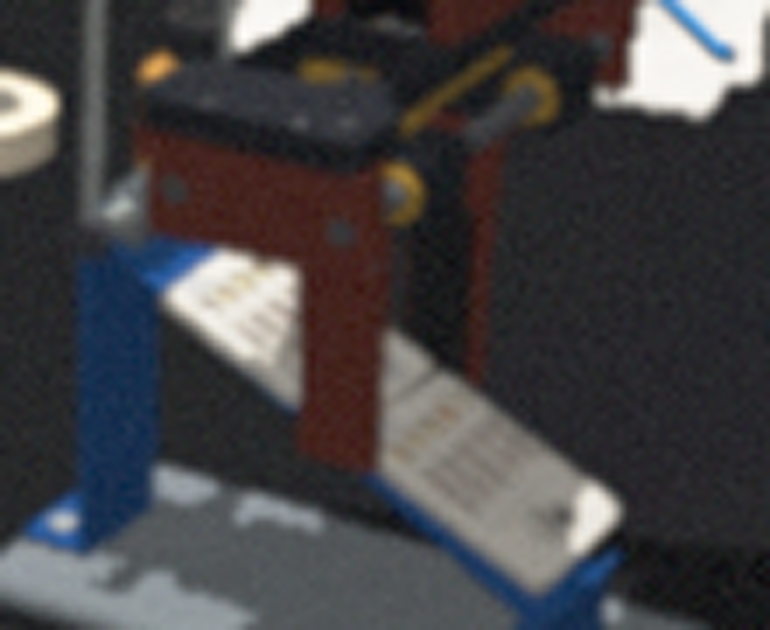

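Run:
```python
from h import *
s=ctrl.get_image("side")
crop(s,325,265,50,45,14,"pics/f4.png")
```

```text
(no output)
```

View pics/f4.png

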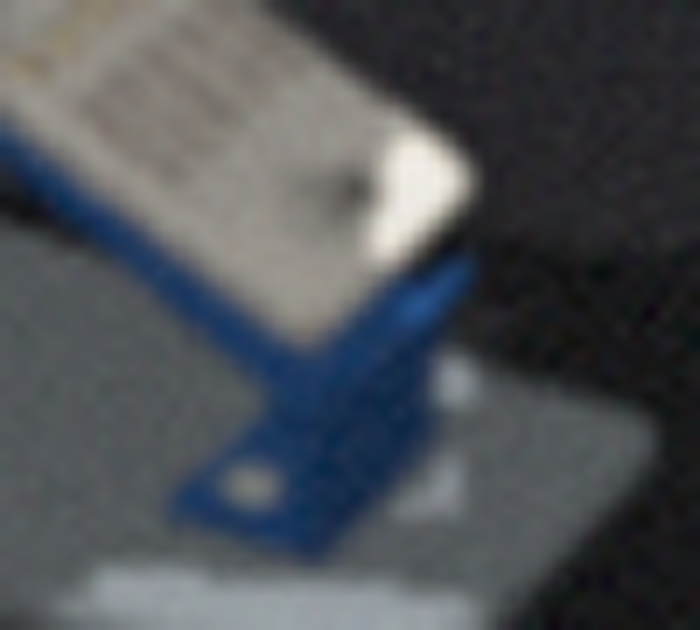

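```bash
cat > ov.py <<'E'
from fit import *
import sys
# ov.py name px [yaw off deg]
P=[456.1,43.2,-.295,2.08];R,o=bedT(P)
im=s["frame"][:,:,::-1].copy();sc=7;x0,y0,w,h=270,205,110,85
B=cv2.resize(im[y0:y0+h,x0:x0+w],None,fx=sc,fy=sc,interpolation=cv2.INTER_CUBIC)
def dr(X,c):
    X=np.array(X,float)@R.T+o;q=((proj(s,X)+[-.6,1.3]-[x0,y0]+.5)*sc-.5).astype(int)
    cv2.polylines(B,[q.reshape(-1,1,2)],True,c,1)
dr([(0,20,0),(0,-20,0),(154,-20,0),(154,20,0)],(0,255,255))
dr([(0,20,0),(0,20,8),(0,-20,8),(0,-20,0)],(0,255,255))
px=float(sys.argv[2])
for z,c in((0,(0,0,255)),(5,(0,255,0))): dr([(px-67.5,26,z),(px-67.5,-26,z),(px+67.5,-26,z),(px+67.5,26,z)],c)
cv2.imwrite(sys.argv[1],B)
E
python3 ov.py pics/g1.png 67.5
```

```text
(no output)
```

View pics/g1.png

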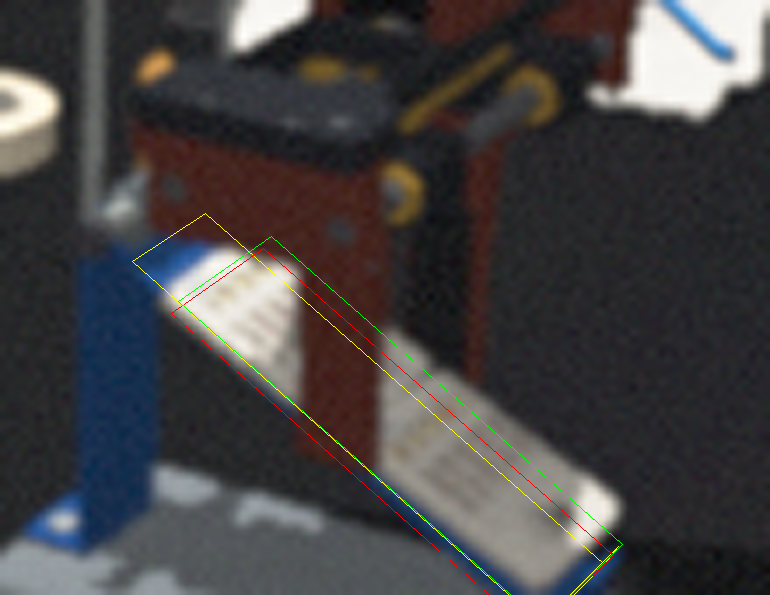

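Emit:
{"op": "move_arm", "data": {"increments": [255,-0.3,0,1,0,255,-0.6,0,2,0,255,-0.6,0,3,0,255,-0.6,0,3,0]}}

```text
t: 10.98
ee_pos: [515.3, 25.9, 72.1]
orientation: [0.461, 3.104, -0.0]
ft_force: [-2.3, 1.4, 3.5]
width: 51.6
```

```bash
python3 inc.py 73.1 ; python3 ov.py pics/g2.png 70.5
```

```text
t 10.97 pos [515.3  25.9  72.1] z [ 0.004 -0.001 -1.   ] xang 163.12 yang 73.12 q [ 2.800e-02  4.980e-01  1.961e+00 -1.000e-03  6.780e-01 -1.248e+00] F [-2.27  1.41  3.48] w 51.6
yaw turn (tool z down => negate): 0.02   alt -179.98
```

View pics/g2.png

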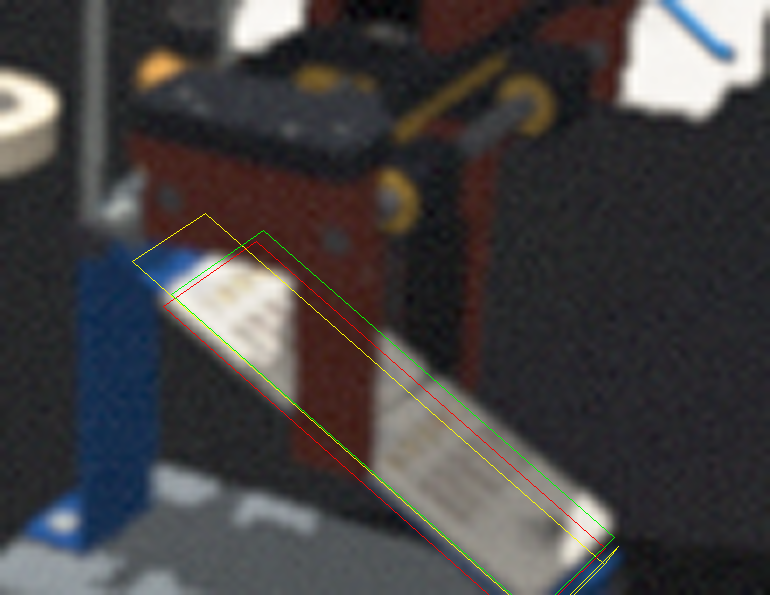

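Emit:
{"op": "move_arm", "data": {"increments": [255,0,0,1,0,255,0,0,1.8,0,255,0.8,0,2.2,0,255,1.6,0,2.7,0,255,1.6,0,2.7,0]}}

```text
t: 11.7
ee_pos: [513.8, 26.5, 69.5]
orientation: [0.46, 3.104, 0.0]
ft_force: [-0.4, -0.4, 4.7]
width: 51.5
```

```bash
python3 inc.py 73.1 ; python3 ov.py pics/g3.png 69
python3 - <<'E'
from h import *
s=ctrl.get_image("side")
crop(s,325,260,50,45,14,"pics/f5.png")
E
```

```text
t 11.7 pos [513.8  26.5  69.5] z [ 0.004 -0.001 -1.   ] xang 163.13 yang 73.13 q [ 2.900e-02  5.010e-01  1.965e+00 -1.000e-03  6.710e-01 -1.247e+00] F [-0.44 -0.37  4.69] w 51.5
yaw turn (tool z down => negate): 0.03   alt -179.97
```

View pics/g3.png

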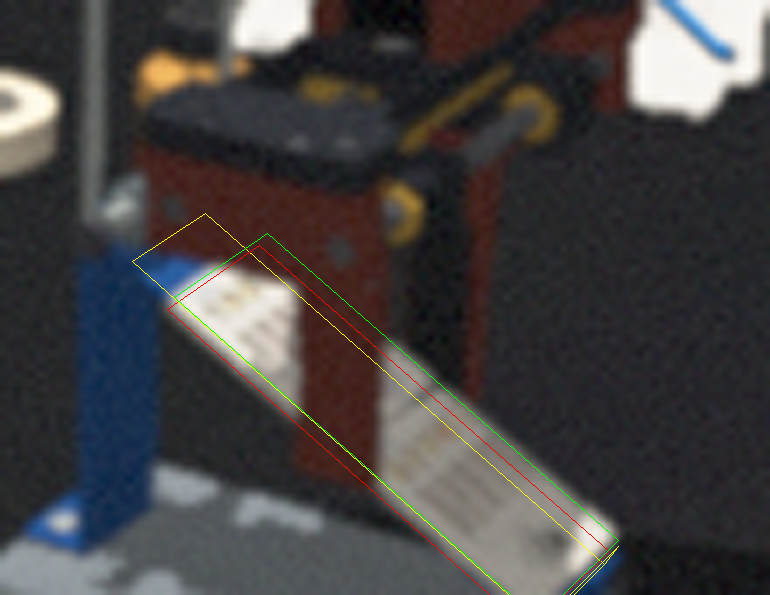

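View pics/f5.png

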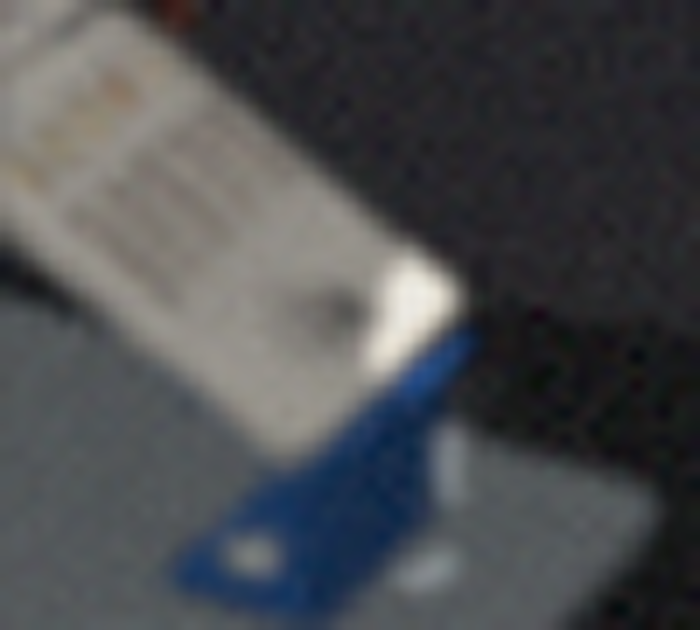

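Emit:
{"op": "move_arm", "data": {"increments": [255,0.7,0,0.4,0,255,1.4,0,0.8,0,255,2.0,0,1.1,0,255,2.0,0,1.1,0]}}

```text
t: 12.35
ee_pos: [512.2, 27.0, 68.5]
orientation: [0.46, 3.103, -0.0]
ft_force: [1.2, -0.5, 4.5]
width: 51.5
```

```bash
python3 inc.py 73.1
python3 - <<'E'
from h import *
s=ctrl.get_image("side")
crop(s,325,260,50,45,14,"pics/f6.png")
E
```

```text
t 12.35 pos [512.2  27.   68.5] z [ 0.005 -0.001 -1.   ] xang 163.13 yang 73.13 q [ 3.000e-02  5.010e-01  1.969e+00 -1.000e-03  6.660e-01 -1.245e+00] F [ 1.24 -0.48  4.52] w 51.5
yaw turn (tool z down => negate): 0.03   alt -179.97
```

View pics/f6.png

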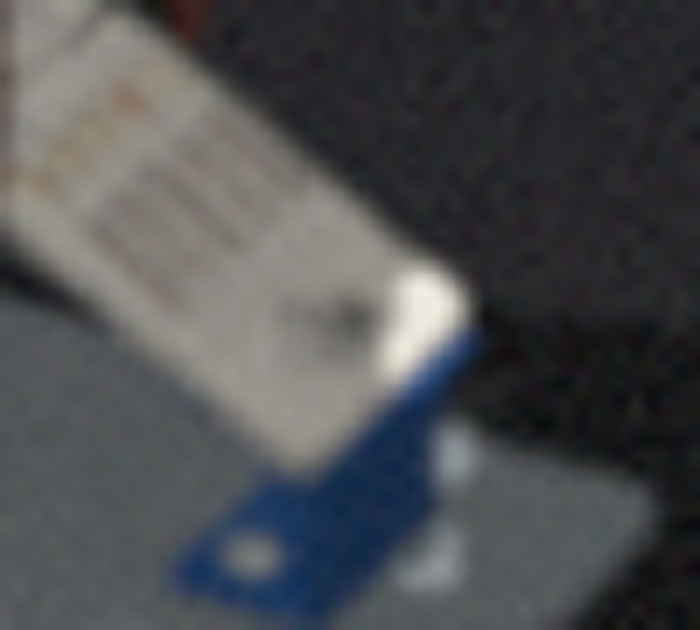

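Emit:
{"op": "move_arm", "data": {"increments": [255,0.6,0,0.3,0,255,1.3,0,0.7,0,255,2.0,0,1.0,0,255,2.0,0,1.0,0]}}

```text
t: 12.9
ee_pos: [512.2, 27.1, 68.5]
orientation: [0.459, 3.099, -0.0]
ft_force: [2.1, -3.5, 9.4]
width: 51.3
```

```bash
python3 inc.py 73.1
python3 - <<'E'
from h import *
s=ctrl.get_image("side")
crop(s,325,260,50,45,14,"pics/f7.png")
E
```

```text
t 12.9 pos [512.2  27.1  68.5] z [ 0.008 -0.001 -1.   ] xang 163.14 yang 73.15 q [ 0.031  0.5    1.972 -0.003  0.661 -1.244] F [ 2.11 -3.51  9.36] w 51.3
yaw turn (tool z down => negate): 0.05   alt -179.95
```

View pics/f7.png

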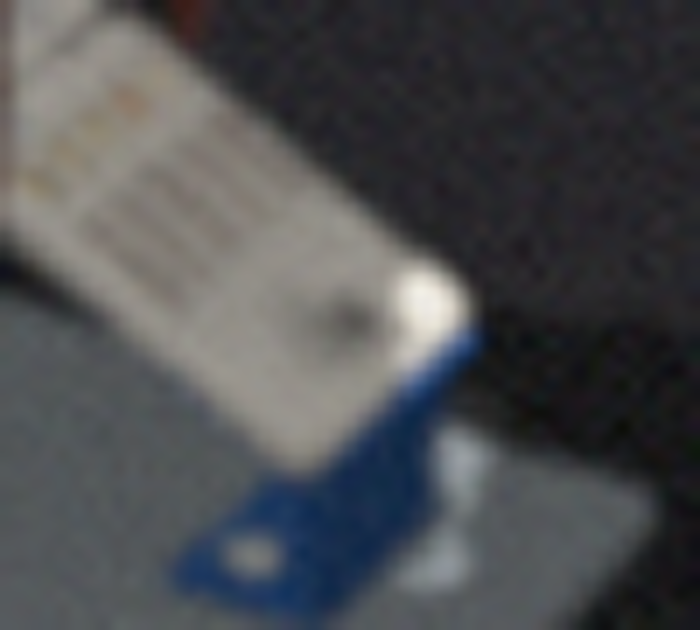

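Emit:
{"op": "move_arm", "data": {"increments": [255,-1,0,-0.8,0,255,-1,0,-0.8,0,0,-1,0,-0.8,0,0,-1,0,-0.8,0,0,-1,0,-0.8,0,0,-1,0,-0.8,0,0,-1,0,-0.8,0,0,-1,0,-0.8,0,0,0,0,-15,0,0,2,0,-50,0,0,4,0,-100,0,0,4,0,-140,0]}}

```text
t: 14.45
ee_pos: [507.2, 28.5, 211.1]
orientation: [0.459, 3.098, 0.0]
ft_force: [0.8, -0.3, -0.2]
width: 88.2
```

```bash
python3 inc.py 73.1 ; python3 ov.py pics/g4.png 67.5
```

```text
t 14.45 pos [507.2  28.5 211.1] z [ 0.01  -0.001 -1.   ] xang 163.14 yang 73.15 q [ 0.034  0.263  1.902 -0.002  0.967 -1.242] F [ 0.79 -0.29 -0.21] w 88.2
yaw turn (tool z down => negate): 0.05   alt -179.95
```

View pics/g4.png

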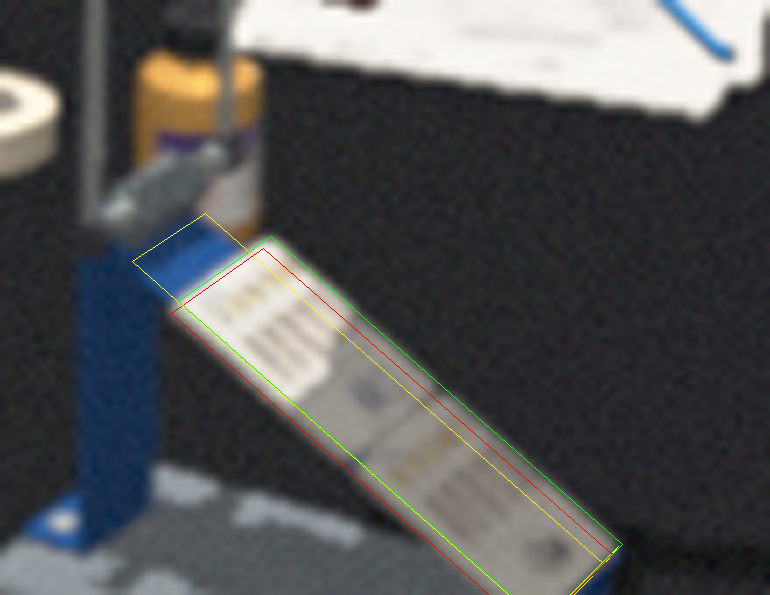

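Emit:
{"op": "move_arm", "data": {"increments": [255,0,-0.8,-20,0,255,0,-0.8,-42,0,255,0,-0.8,-45,0,255,-20,-0.8,-45,0,255,-45,-0.8,-45,0,255,-70,-0.8,-45,0,255,-95,-0.8,-45,0,255,-113,-0.8,-45,0,255,-116,-0.8,-45,0,255,-116,-0.8,-45,0]}}

```text
t: 15.8
ee_pos: [619.0, -5.7, 259.5]
orientation: [0.458, 3.092, 0.002]
ft_force: [-0.2, 0.2, -0.0]
width: 0.3
```

```bash
python3 inc.py 73.1
python3 - <<'E'
from h import *
s=ctrl.get_image("side")
crop(s,250,120,110,130,5,"pics/k1.png")
E
```

```text
t 15.8 pos [619.   -5.7 259.5] z [ 0.015 -0.001 -1.   ] xang 163.14 yang 73.14 q [-0.028  0.369  1.622 -0.     1.135 -1.305] F [-0.17  0.19 -0.04] w 0.3
yaw turn (tool z down => negate): 0.04   alt -179.96
```

View pics/k1.png

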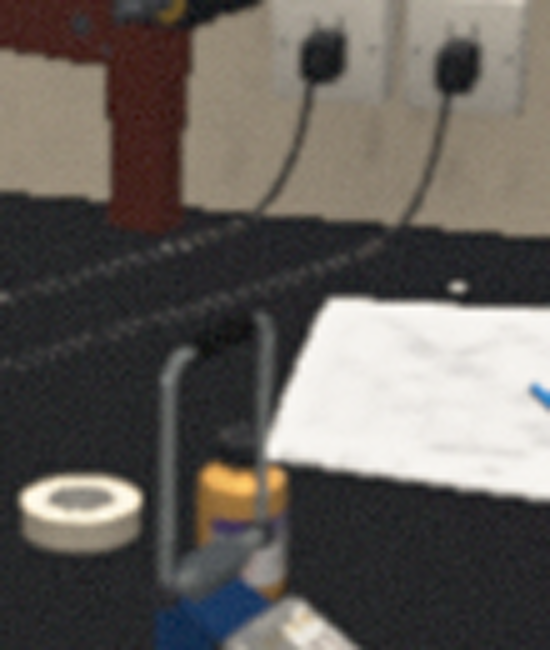

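Emit:
{"op": "move_arm", "data": {"increments": [255,0,0,25,0,255,0,0,50,0,255,0,0,51,0,255,0,0,51,0]}}

```text
t: 16.35
ee_pos: [619.8, -5.5, 209.7]
orientation: [0.458, 3.091, 0.002]
ft_force: [-0.5, 0.2, 0.3]
width: 0.5
```

```bash
python3 inc.py 73.1
python3 - <<'E'
from h import *
s=ctrl.get_image("side")
crop(s,250,120,110,130,5,"pics/k2.png")
E
```

```text
t 16.35 pos [619.8  -5.5 209.7] z [ 0.017 -0.001 -1.   ] xang 163.16 yang 73.16 q [-0.028  0.423  1.664 -0.     1.038 -1.305] F [-0.49  0.19  0.27] w 0.5
yaw turn (tool z down => negate): 0.06   alt -179.94
```

View pics/k2.png

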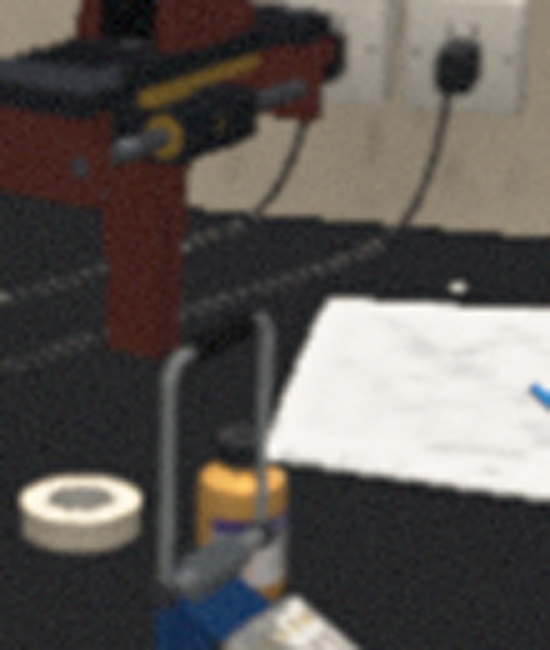

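Emit:
{"op": "move_arm", "data": {"increments": [255,10,0,1,0,255,18,0,1,0,255,24,0,1,0,255,30,0,1.5,0,255,36,0,2.5,0,255,42,0,4,0,255,48,0,6,0,255,54,0,8,0,255,60,0,11,0,255,66,0,14,0,255,66,0,14,0]}}

```text
t: 17.77
ee_pos: [556.4, 13.7, 194.5]
orientation: [0.457, 3.092, 0.002]
ft_force: [0.1, -0.7, 0.3]
width: 0.3
```

```bash
python3 inc.py 73.1
python3 - <<'E'
from h import *
s=ctrl.get_image("side")
crop(s,250,150,140,120,5,"pics/k3.png")
E
```

```text
t 17.77 pos [556.4  13.7 194.5] z [ 0.016 -0.001 -1.   ] xang 163.17 yang 73.17 q [ 4.000e-03  3.520e-01  1.816e+00 -1.000e-03  9.570e-01 -1.273e+00] F [ 0.09 -0.71  0.3 ] w 0.3
yaw turn (tool z down => negate): 0.07   alt -179.93
```

View pics/k3.png

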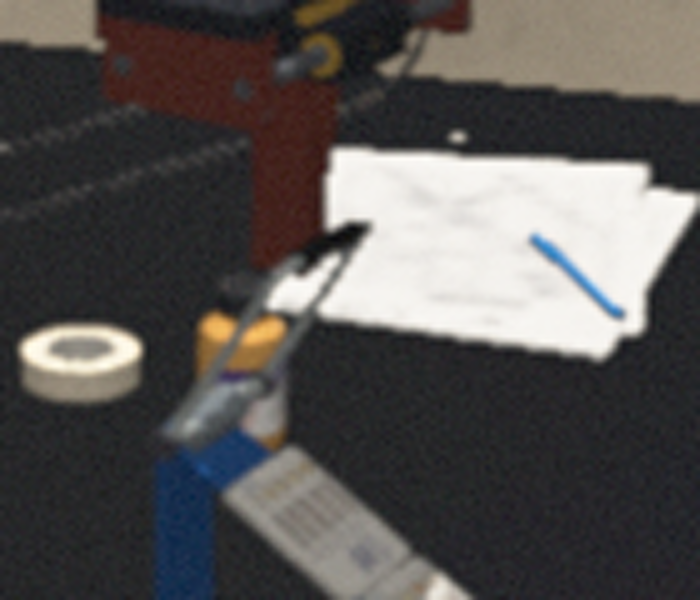

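Emit:
{"op": "move_arm", "data": {"increments": [255,5,0,3,0,255,10,0,6.5,0,255,15,0,10.5,0,255,20,0,15,0,255,25,0,20,0,255,30,0,26,0,255,30,0,26,0,255,26,0,20,0,255,24,0,-10,0,255,24,0,-20,0,255,50,0,-20,0,255,50,0,-20,0]}}

```text
t: 19.32
ee_pos: [507.3, 28.3, 213.8]
orientation: [0.457, 3.093, 0.002]
ft_force: [-0.1, -0.5, 0.2]
width: 0.5
```

```bash
python3 inc.py 73.1
python3 - <<'E'
from h import *
s=ctrl.get_image("side")
crop(s,250,150,140,120,5,"pics/k4.png")
E
```

```text
t 19.32 pos [507.3  28.3 213.8] z [ 0.015 -0.001 -1.   ] xang 163.19 yang 73.19 q [ 0.033  0.257  1.903 -0.002  0.967 -1.243] F [-0.09 -0.47  0.22] w 0.5
yaw turn (tool z down => negate): 0.09   alt -179.91
```

View pics/k4.png

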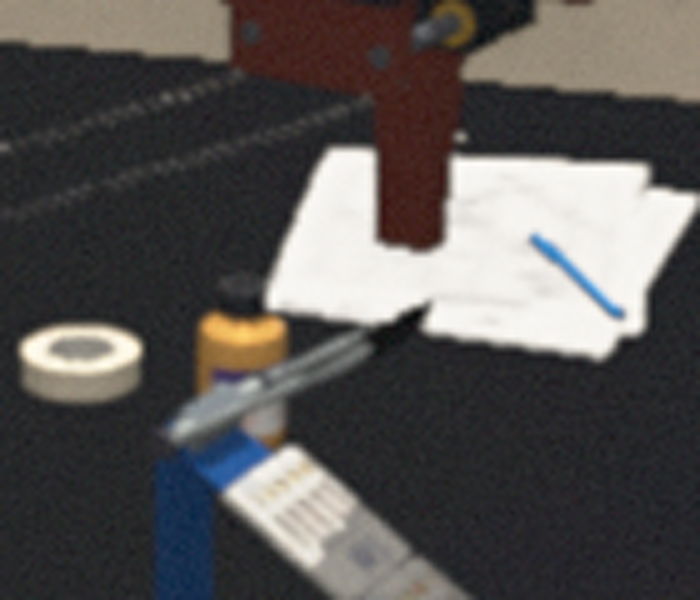

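Emit:
{"op": "move_arm", "data": {"increments": [255,1,0,20,0,255,3,0,32,0,255,4,0,40,0,255,6,0,48,0,255,7,0,56,0,255,8,0,64,0,255,9,0,72,0,255,9,0,80,0,255,9,0,88,0,255,8,0,96,0,255,7,0,104,0,255,7,0,104,0]}}

```text
t: 20.88
ee_pos: [503.3, 30.0, 109.2]
orientation: [0.457, 3.092, 0.002]
ft_force: [0.0, 0.1, -0.3]
width: 0.6
```

```bash
python3 inc.py 73.1
python3 - <<'E'
from h import *
s=ctrl.get_image("side")
crop(s,250,190,140,120,5,"pics/k5.png")
E
```

```text
t 20.88 pos [503.3  30.  109.2] z [ 0.016 -0.001 -1.   ] xang 163.18 yang 73.19 q [ 0.037  0.415  1.981 -0.002  0.73  -1.239] F [ 0.    0.11 -0.29] w 0.6
yaw turn (tool z down => negate): 0.09   alt -179.91
```

View pics/k5.png

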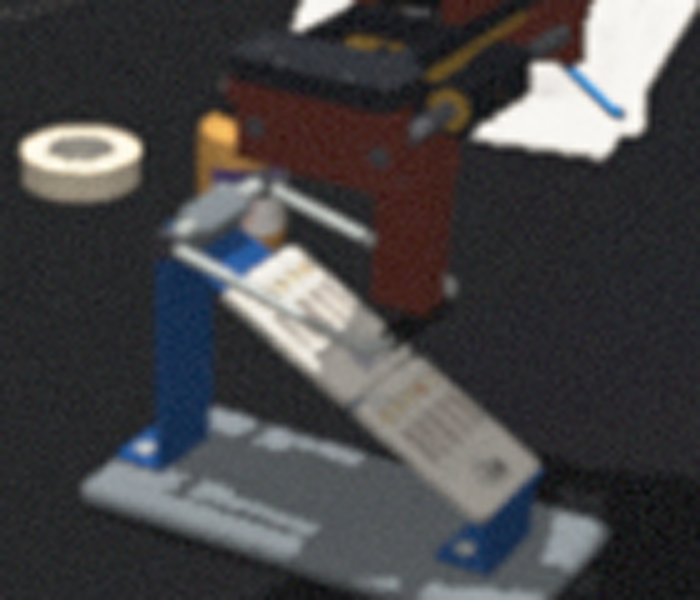

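Emit:
{"op": "move_arm", "data": {"increments": [255,-1,0,5,0,255,-2,0,10,0,255,-4,0,15,0,255,-5,0,19,0,255,-6,0,23,0,255,-6,0,24,0,255,-6,0,24,0]}}

```text
t: 21.8
ee_pos: [509.3, 28.3, 85.5]
orientation: [0.457, 3.092, 0.002]
ft_force: [-0.4, 0.6, 0.5]
width: 0.4
```

```bash
python3 inc.py 73.1
python3 - <<'E'
from h import *
s=ctrl.get_image("side")
crop(s,270,205,110,90,7,"pics/k6.png")
E
```

```text
t 21.8 pos [509.3  28.3  85.5] z [ 0.016 -0.001 -1.   ] xang 163.19 yang 73.19 q [ 0.033  0.464  1.978 -0.002  0.684 -1.242] F [-0.44  0.56  0.54] w 0.4
yaw turn (tool z down => negate): 0.09   alt -179.91
```

View pics/k6.png

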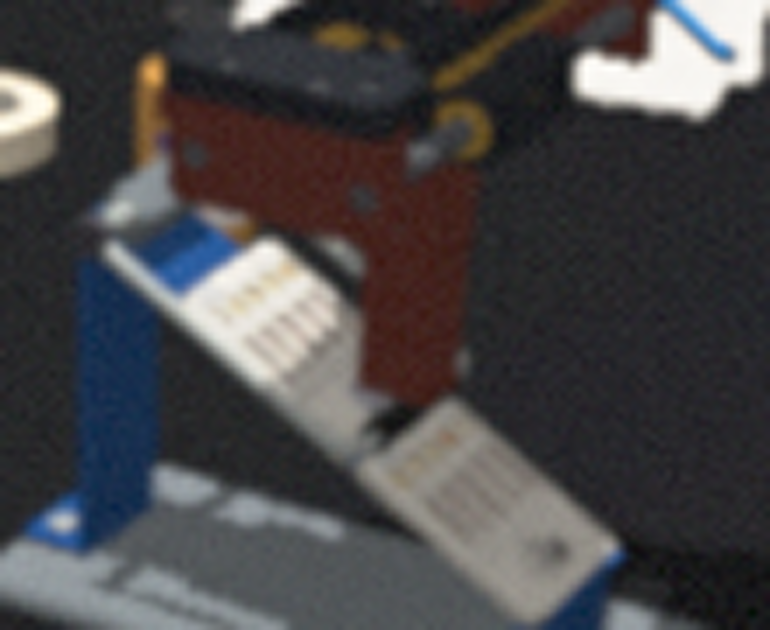

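Emit:
{"op": "move_arm", "data": {"increments": [255,-0.5,0,1,0,255,-1,0,2,0,255,-1,0,2.5,0,255,-1,0,2.5,0]}}

```text
t: 22.35
ee_pos: [510.0, 28.1, 83.4]
orientation: [0.457, 3.093, 0.002]
ft_force: [-1.8, 0.9, 6.4]
width: 0.9
```

Emit:
{"op": "move_arm", "data": {"increments": [255,-0.3,0,0.7,0,255,-0.5,0,1.4,0,255,-0.5,0,1.4,0]}}

```text
t: 22.72
ee_pos: [510.2, 28.0, 83.1]
orientation: [0.457, 3.094, 0.002]
ft_force: [-5.7, 0.4, 15.7]
width: 0.6
```

Emit:
{"op": "move_arm", "data": {"increments": [255,0,0,-10,0,255,0,0,-40,0,255,0,0,-80,0,255,5,0,-120,0,255,15,0,-150,0,255,30,-40,-150,0,255,40,-90,-150,0,255,50,-140,-150,0,255,60,-190,-150,0,255,60,-240,-150,0,255,60,-290,-150,0,255,60,-290,-150,0]}}

```text
t: 24.22
ee_pos: [365.8, -234.6, 231.5]
orientation: [0.465, 3.092, 0.001]
ft_force: [0.5, -0.4, -0.2]
width: 0.2
```

```bash
python3 inc.py
python3 - <<'E'
from h import *
t=ctrl.get_image("top");s=ctrl.get_image("side")
crop(t,265,205,100,120,5,"pics/m1.png");crop(s,255,185,125,125,6,"pics/m2.png")
cv2.imwrite("pics/m3.png",t["frame"][:,:,::-1])
E
```

```text
t 24.23 pos [ 365.8 -234.6  231.5] z [ 0.015 -0.001 -1.   ] xang 162.91 yang 72.91 q [-0.603  0.119  2.031  0.009  0.978 -1.88 ] F [ 0.48 -0.43 -0.23] w 0.2
```

View pics/m1.png

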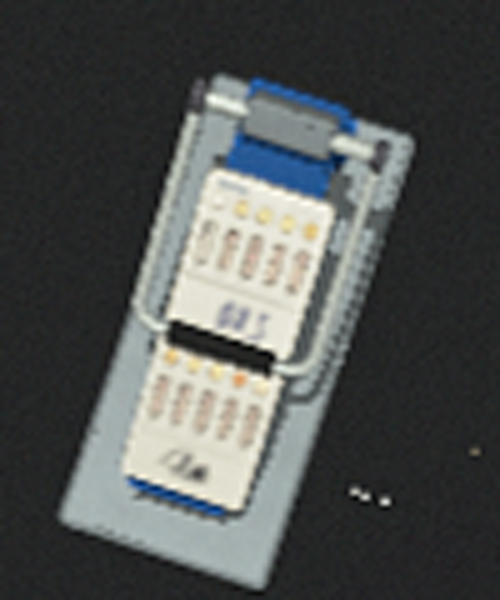

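View pics/m2.png

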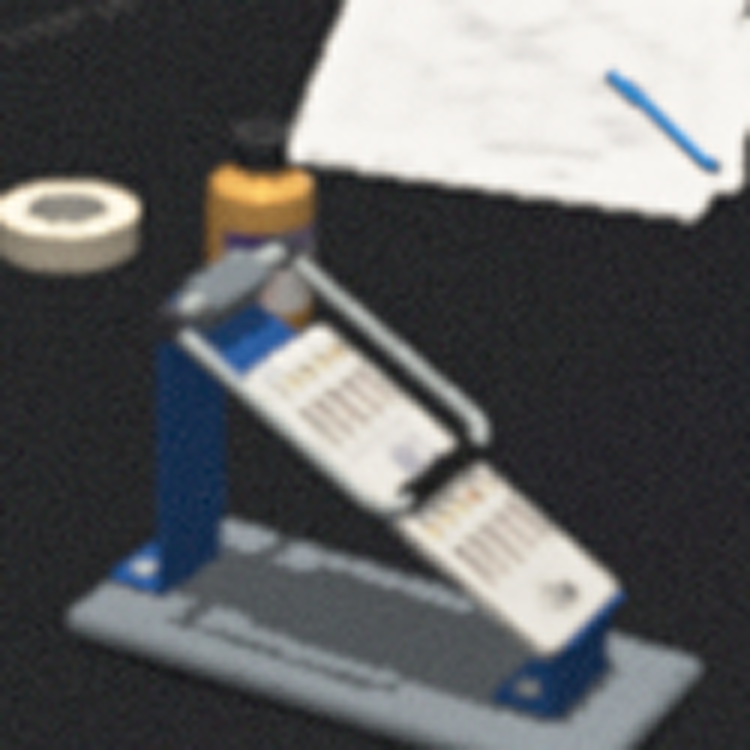

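Run:
```python
from h import *
t=ctrl.get_image("top")
crop(t,285,280,50,40,14,"pics/n1.png");crop(t,295,230,45,40,14,"pics/n2.png")
```

```text
(no output)
```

View pics/n1.png

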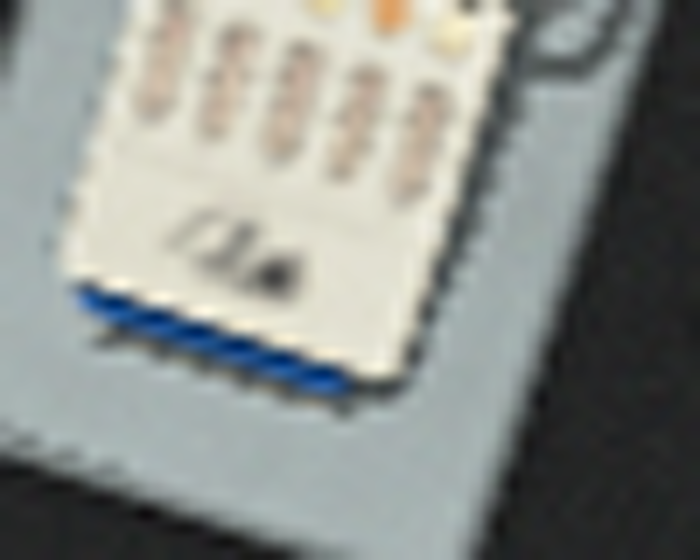

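View pics/n2.png

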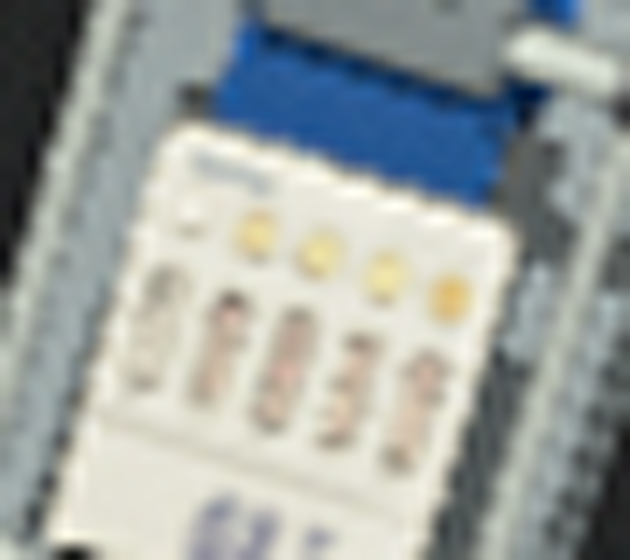

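Run:
```python
from fit import *
n1=lambda p:full(285,280,14,p); n2=lambda p:full(295,230,14,p)
# plate corner estimates (edges extrapolated): lower-left, lower-right, upper-right, upper-left
O=np.vstack([n1([(58,281),(404,384)]),n2([(522,222),(158,118)])])
for P in([454.67,43.34,-.291,0],[456.1,43.2,-.295,0]):
    R,o=bedT(P)
    def f(p):
        c,k=np.cos(p[2]),np.sin(p[2]);L=np.array([(-67.5,26),(-67.5,-26),(67.5,-26),(67.5,26)])
        X=np.c_[L@np.array([[c,k],[-k,c]])+p[:2],np.full(4,5.)]
        return (proj(t,X@R.T+o)-O).ravel()
    r=least_squares(f,[67.5,0,0]);print(r.x.round(3),r.fun.reshape(-1,2).round(2).tolist())
# bail angle: bar corner outer positions from m1 and m2
T2=full(265,205,5,[(137,320),(318,368)]);S2=full(255,185,6,[(400,512),(485,438)])
```

```text
[ 6.9416e+01 -1.6000e-02  1.3000e-02] [[0.08, -0.32], [0.17, 0.18], [-0.21, 0.34], [-0.02, -0.21]]
[ 6.791e+01 -2.300e-02  1.600e-02] [[0.1, -0.35], [0.16, 0.16], [-0.23, 0.37], [-0.02, -0.2]]
```

View pics/m3.png

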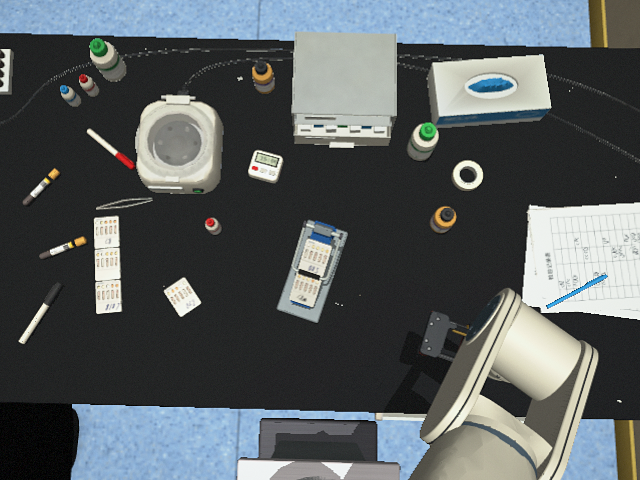

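The top view shows the plate on the stand with the bail closed. The red-capped bottle (212,225), single plate (182,297) and amber bottle (443,219) have not moved, and the arm is clear.

```bash
python3 -c "
from workcell import ctrl
print(ctrl.close_job())"
```

```text
the job is handed in; nothing more can be done
None
```

The two-panel plate is mounted on the stand with the bail folded down on it, and I handed the job in at about 24 s.

**What I did:** I gripped the plate across its width at the middle. I lowered it until its upper end met the bed, then let it pivot in the fingers until it lay flat. I slid it down until it stopped against the ledge and released it. With closed fingers I pulled the bail over and pressed it down. At about 83 mm tip height the force rose to roughly 16 N with almost no further travel, which matches the bar resting on the plate. Then I moved the arm clear.

**Last checks, from the top camera, in the bed frame:**

| Check | Measured | Allowed |
|---|---|---|
| Plate centre along the bed (x) | 67.9 to 69.4 mm | 64 to 71.5 mm |
| Plate centre across the bed (y) | about 0 mm | ±6 mm |
| Plate squareness to the bed | about 0.015 rad | 0.07 rad |

- **Two bed fits:** The range in x comes from two estimates of where the bed is. They differ by about 1.5 mm along the slope.
- **Camera offset:** The side camera was about 1.4 px off against the arm, so I corrected its readings before using them.
- **Bail angle:** I did not measure it from the pictures. I judged it from where the bar stopped and from how it looks.
- **Other objects:** The single plate and both bottles look unmoved, and no check failed.

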